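# Lid the crayon jars in the lithography studio

## Task

The three crayon jars in the plywood rack have been left open. Put each black lid back on its own jar, straight and fully home, so that all three jars are closed; the necks and lids look alike and differ only slightly in size, so it takes trial fits to find which lid belongs where. Leave the other things on the bench where they are.

Things in the scene. Friction and masses are not known exactly. Their poses are not given: they have to be found in the camera images.
- lid_small_mid (a point): The smallest of three black plastic slip lids, a round cap lying open side down on the bench: inside diameter 42 mm, outside 47 mm, 20 mm high, skirt 16 mm deep inside, about 30 g. This point: its centre, 10 mm above its lower edge; z is its axis, out through the closed top. Slips freely over the 39 mm neck; perches on the rim of a thicker one, hangs loose on a thinner one.
- lid_medium_mid (a point): The middle-sized of three black plastic slip lids, a round cap lying open side down on the bench: inside diameter 47 mm, outside 52 mm, 20 mm high, skirt 16 mm deep inside, about 30 g. This point: its centre, 10 mm above its lower edge; z is its axis, out through the closed top. Slips freely over the 44 mm neck; perches on the rim of a thicker one, hangs loose on a thinner one.
- lid_large_mid (a point): The largest of three black plastic slip lids, a round cap lying open side down on the bench: inside diameter 52 mm, outside 57 mm, 20 mm high, skirt 16 mm deep inside, about 30 g. This point: its centre, 10 mm above its lower edge; z is its axis, out through the closed top. Slips freely over the 49 mm neck; perches on the rim of a thicker one, hangs loose on a thinner one.
- mouth_1 (a point): Centre of the rim of the jar in the left-hand (+y) well of the rack, 100 mm above the bench (axes as the rack's). Neck outside diameter 39, 44 or 49 mm, one of each in the rack; which stands where changes from run to run and is not told. With a lid fully home its centre is 6 mm below this point; a lid too small for the neck stays with its centre 10 mm above it.
- mouth_2 (a point): Centre of the rim of the jar in the middle well of the rack, 100 mm above the bench (axes as the rack's). Neck outside diameter 39, 44 or 49 mm, one of each in the rack; which stands where changes from run to run and is not told. With a lid fully home its centre is 6 mm below this point; a lid too small for the neck stays with its centre 10 mm above it.
- mouth_3 (a point): Centre of the rim of the jar in the right-hand (-y) well of the rack, 100 mm above the bench (axes as the rack's). Neck outside diameter 39, 44 or 49 mm, one of each in the rack; which stands where changes from run to run and is not told. With a lid fully home its centre is 6 mm below this point; a lid too small for the neck stays with its centre 10 mm above it.
- rack: Plywood jar rack fixed to the bench, 86 mm deep, 290 mm long (its y axis), 36 mm high, with three round wells in a row, 100 mm apart. Origin under its centre. In each well an open brown jar stands loosely (up to 1 mm play): round body 62 mm in diameter, sloping shoulder, straight neck 18 mm high with a flat rim, packed with black crayons.
- glass_jar: Bystander: capped clear glass jar with an orange label, 72 mm in diameter, 105 mm high, left of the rack. Origin under its centre.
- ink_tin: Bystander: round ink tin with a blue band, 86 mm in diameter, 70 mm high, right of the rack. Origin under its centre.
- ink_knife: Bystander: broad ink knife with a dark wooden handle, 230 mm long (along its x), 34 mm wide, 12 mm high. Origin on the bench under its middle.
- pencil: Bystander: black pencil, 167 mm long (along its x), 9 mm thick, left of the lids. Origin on the bench under its middle.
- crayon: Bystander: single crayon, 62 mm long (along its x), 10 mm thick, right of the lids. Origin on the bench under its middle.
There are look-alikes about, which are no part of the job. What is shaped like the part that bears lid_medium_mid but orange is not meant.

How it is judged:
At the end, for the whole second after the job is handed in: At each of the three jar mouths a lid sits fully home: axis within 5 mm of the mouth's centre, within 0.07 rad of upright, the lid's centre 4 to 9 mm below the rim (6 mm when home). All three can be so only if each lid is on its own jar (((horizontal distance between lid_small_mid and mouth_1 below 0.005 m and z of lid_small_mid in the frame of mouth_1 between -0.009 and -0.004 m and angle between lid_small_mid's own z axis and vertical below 0.07 rad) or (horizontal distance between lid_medium_mid and mouth_1 below 0.005 m and z of lid_medium_mid in the frame of mouth_1 between -0.009 and -0.004 m and angle between lid_medium_mid's own z axis and vertical below 0.07 rad) or (horizontal distance between lid_large_mid and mouth_1 below 0.005 m and z of lid_large_mid in the frame of mouth_1 between -0.009 and -0.004 m and angle between lid_large_mid's own z axis and vertical below 0.07 rad)) and ((horizontal distance between lid_small_mid and mouth_2 below 0.005 m and z of lid_small_mid in the frame of mouth_2 between -0.009 and -0.004 m and angle between lid_small_mid's own z axis and vertical below 0.07 rad) or (horizontal distance between lid_medium_mid and mouth_2 below 0.005 m and z of lid_medium_mid in the frame of mouth_2 between -0.009 and -0.004 m and angle between lid_medium_mid's own z axis and vertical below 0.07 rad) or (horizontal distance between lid_large_mid and mouth_2 below 0.005 m and z of lid_large_mid in the frame of mouth_2 between -0.009 and -0.004 m and angle between lid_large_mid's own z axis and vertical below 0.07 rad)) and ((horizontal distance between lid_small_mid and mouth_3 below 0.005 m and z of lid_small_mid in the frame of mouth_3 between -0.009 and -0.004 m and angle between lid_small_mid's own z axis and vertical below 0.07 rad) or (horizontal distance between lid_medium_mid and mouth_3 below 0.005 m and z of lid_medium_mid in the frame of mouth_3 between -0.009 and -0.004 m and angle between lid_medium_mid's own z axis and vertical below 0.07 rad) or (horizontal distance between lid_large_mid and mouth_3 below 0.005 m and z of lid_large_mid in the frame of mouth_3 between -0.009 and -0.004 m and angle between lid_large_mid's own z axis and vertical below 0.07 rad))); the robot touches nothing.
It fails at once if another thing on the bench (glass jar, ink tin, ink knife, pencil or crayon) was moved more than 30 mm (distance of any of glass_jar, ink_tin, ink_knife, pencil, crayon from where it was at the start of the episode above 0.03 m).
It also fails if it takes over 64 s, if anything falls off the work surface, if the arm or the gripper's body presses on something with over 40 N, if the wrist force passes 120 N, or if a joint passes its speed limit or range.

## Robot

A 6-joint arm with a two-finger parallel gripper is mounted at the origin on the work surface. World frame = base frame: x ahead of the robot, y to its left, z up, the work surface at z = 0. Lengths are in m, angles in rad, forces in N, time in s.
With the tool pointing down it reaches from about 0.3 to 0.875 m from the base axis. Payload 6.4 kg.
Tool frame: the origin (TCP) lies midway between the tips of the shut fingers; the grasp point (between the pads) lies 19 mm behind it (ctrl.pinch_z is the distance from the TCP to the grasp point, in m); z points along the fingers, y is the line along which they close (so a half turn about z gives the same grasp; the last joint's range is limited). The gripper opens to 85 mm and grips with 20 to 120 N. Pads are 22 mm wide; open, the fingers measure 114 mm over their backs; the gripper's body (76 mm by 85 mm) begins 54 mm behind the grasp point. The pads swing forward as they close: fully open they stand 13 mm farther back than shut.
Start: joints at [0.968, 0.181, 1.607, -0, 1.354, -0.206], TCP at [0.222, 0.53, 0.231] pointing down, gripper open.
Joint ranges: [-2.99, 2.99], [-0.89, 2.07], [0.3, 2.58], [-1.14, 4.28], [0, 2.63], [-3.12, 3.12]. Speed limits (rad/s): [2.57, 2.57, 3.01, 3.14, 3.14, 3.14].

## Interface

Orientations are given as a unit quaternion [w, x, y, z].
In Python, from bench import ctrl gives the robot as it stands.
- The arm moves only by the tool apply_moves, never from a script. Its argument "moves" is a list of rows, each an object with "jaw": the opening, from 0 (shut) to 1 (fully open); "offset": the shift along the tool's x, y, z in mm, a list of three; "rot": the turn, a rotation vector about the tool's x, y, z in degrees, a list of three. In form: [{"jaw": jaw, "offset": [dx, dy, dz], "rot": [ax, ay, az]}, ...]. A call has exactly 5 rows; each row shifts and turns the commanded pose from where the row before left it, along the tool's axes as they then stand; what a row does not reach is not made up. A row lasts 1/8 s, in which the tool goes at most 62.5 mm and 10.7 degrees, less where a joint would pass 70% of its speed; a pose out of reach is approached as far as the arm can. A call is refused whole if a number of a shift passes 62.5 or a number of a turn 10.7, either way. A call with a gripper value outside its range is refused whole. The fingers move at their own pace and stop on an object; the grip force is fixed at half the most. Time passes only in rows, so rows that do not move let the fingers close, or fill a call up. It gives the time, the measured TCP pose, the force, the opening and the grip force at its end, in the units of the state.
- ctrl.get_obs(): the state, without advancing time (a new reading comes with each control period).
- ctrl.camera(name): name is "scene" or "top" or "wrist"; returns (picture, depth): 480x640x3 uint8, red, green, blue; 480x640 float32, m along the optical axis (not along the pixel's ray), 0 where there is no reading.
- ctrl.camera_params(name): a dict with "K" (3x3 intrinsics, pixels), "cam_to_world" (4x4, takes a point from camera to world coordinates); the wrist camera has in their place "mount" (4x4, takes a point from camera to tool coordinates, whose origin is the TCP and whose axes are the flange's). Camera axes: x right, y down, z forward; pixel columns grow to the right and rows downward; lengths in m; the calibration is good to about 2 mm. A picture is of the moment at which its call begins: read the wrist's pose just before it. camera_params takes no time and is no camera call.
- ctrl.hand_in(): hands the job in; it is judged then, once.
Trained networks look in the newest picture that a camera, given by its name, has taken for a name from the list of things; names that differ only in an ending like _2 or _b are one class to them, and where a whole thing is asked for, a point or a joint stands for the part that bears it (a point fixed in the world has none). Each returns a list of dicts, best first, with "score" (0 to 1); they miss things now and then, are a little off and sometimes report something else, mostly with a low value. They report only what shows in the picture. A call takes as long as a camera call. They do not tell look-alikes from the thing itself.
- ctrl.outline_of(camera, target): "region" (480x640 bool, what is visible of it) and "position" ([column, row] in pixels, amid what is visible of it).
The state is a dict: "time_s": time; "q": joint angles; "dq": joint speeds; "joint_efforts": joint torques, N m; "eef_pos": TCP position; "eef_rot": TCP orientation; "wrist_force": force on the tool from outside, world axes, zero at the start; "torque": the same for the moment, N m; "opening": opening from 0.0 (shut) to 1.0 (fully open); "grasp_force": force on a finger pad.
Only numpy, scipy, OpenCV 4.12 (cv2) and the standard library are available. Lean on these libraries where they do the work, as an engineer would, in place of code of your own. Each camera call takes 0.05 s, during which the arm holds its last target. There are 200 camera calls.

## Working session

There is one attempt and no reset: what is moved stays moved. The work goes in short steps, Python scripts to look and compute and a tool call to move; the robot and the scene stay as the last step left them, time stands still between calls to the robot, and variables do not carry over. Pictures are saved under pics/ and viewed, at most 10 in all, crops included, and the job is handed in when it is done.

Besides the shell and the picture viewer there is one more tool, called as name(argument=value, ...) on one line, values as JSON. apply_moves: Moves the arm, as the interface text tells. Its arguments: {"type":"object","properties":{"moves":{"type":"array"}},"required":["moves"]}

```bash
mkdir -p pics; ls; cat > h.py <<'E'
import numpy as np, cv2
from bench import ctrl
def cloud(name):
    img,d=ctrl.camera(name); p=ctrl.camera_params(name); K=np.array(p["K"]);
    v,u=np.mgrid[:480,:640]
    c=np.stack([(u-K[0,2])/K[0,0]*d,(v-K[1,2])/K[1,1]*d,d,np.ones_like(d)],-1)
    if "cam_to_world" in p: T=np.array(p["cam_to_world"])
    else:
        from scipy.spatial.transform import Rotation as R
        o=ctrl.get_obs(); q=o["eef_rot"]; W=np.eye(4); W[:3,:3]=R.from_quat([q[1],q[2],q[3],q[0]]).as_matrix(); W[:3,3]=o["eef_pos"]; T=W@np.array(p["mount"])
    w=(c@T.T)[...,:3]; w[d<=0]=np.nan
    return img,w
def circ(pts):
    (x,y),r=cv2.minEnclosingCircle(pts[:,:2].astype(np.float32)); return x,y,r
E
python3 - <<'E'
from h import *
o=ctrl.get_obs(); print(o["time_s"],o["eef_pos"],o["eef_rot"],ctrl.pinch_z)
for c in ("top","scene"):
    img,w=cloud(c); cv2.imwrite(f"pics/{c}0.png",img[...,::-1])
    np.save(f"{c}.npy",w)
    if c=="top":
      for t in ("lid_small_mid","lid_medium_mid","lid_large_mid","rack"):
        for r in ctrl.outline_of(c,t):
            m=r["region"]; p=w[m]; p=p[~np.isnan(p[:,0])]
            zt=np.percentile(p[:,2],90) if len(p) else 0
            print(t,round(r["score"],2),np.round(r["position"]),m.sum(),np.round(np.nanmedian(p,0),3),round(zt,3),np.round(circ(p[p[:,2]>zt-.006]),4),img[m].mean(0).round())
E
```

```text
pics
0.0 [0.2218917  0.52986397 0.23038183] [-3.46899952e-04  1.97116361e-01  9.80379711e-01 -8.00751555e-04] 0.0187
lid_small_mid 0.69 [335. 286.] 399 [ 0.462 -0.014  0.018] 0.021 [ 0.4618 -0.0141  0.0231] [42. 40. 40.]
lid_medium_mid 0.64 [433. 248.] 541 [ 0.539 -0.211  0.018] 0.021 [ 0.5408 -0.2121  0.0267] [151.  93.  18.]
lid_medium_mid 0.63 [432. 293.] 614 [ 0.447 -0.219  0.018] 0.021 [ 0.4472 -0.2199  0.0264] [48. 46. 46.]
lid_medium_mid 0.63 [431. 339.] 567 [ 0.353 -0.204  0.019] 0.022 [ 0.3536 -0.2044  0.0266] [152.  96.  18.]
rack 0.96 [322. 217.] 3711 [0.614 0.021 0.034] 0.037 [0.6242 0.0298 0.1501] [146. 119.  77.]
```

View pics/top0.png

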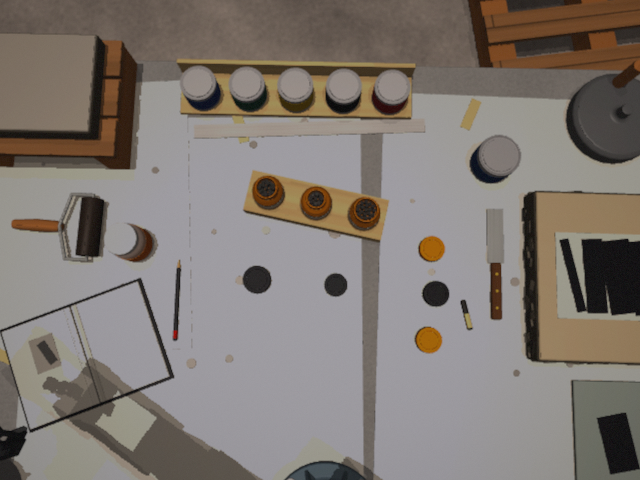

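View pics/scene0.png

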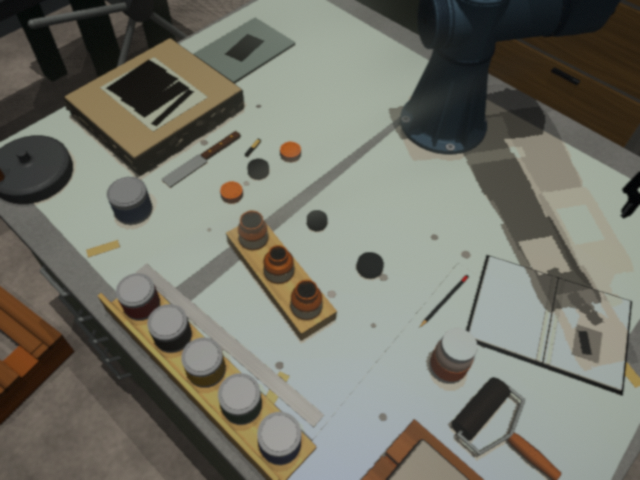

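The top view shows black lids at (257,280), (336,285) and (436,294), orange look-alikes at (432,249) and (428,340), and jar mouths at (267,190), (316,202) and (364,211). The scene view agrees. Next I measure lid and rim sizes.

```bash
python3 - <<'E'
from h import *
w=np.load("top.npy")
for n,(u,v),lo,hi in (("L",(257,280),.012,.03),("S",(336,285),.012,.03),("M",(436,294),.012,.03),("j1",(267,190),.09,.11),("j2",(316,202),.09,.11),("j3",(364,211),.09,.11)):
    p=w[v-26:v+26,u-26:u+26].reshape(-1,3); p=p[(p[:,2]>lo)&(p[:,2]<hi)]
    h=w[v,u]; 
    p=p[np.hypot(*(p-[*np.median(p[:,:2],0),0])[:,:2].T)<.045]
    K=np.array(ctrl.camera_params("top")["K"]); cz=np.array(ctrl.camera_params("top")["cam_to_world"])[2,3]
    A=len(p)*((cz-np.median(p[:,2]))/K[0,0])**2
    print(n,len(p),p.mean(0).round(4),np.round(circ(p),4),"area diam",round(2*(A/np.pi)**.5,4))
print(ctrl.camera_params("wrist"))
m=w[...,2]; p=w[(m>.03)&(m<.038)]; p=p[(abs(p[:,1]-.03)<.2)&(abs(p[:,0]-.62)<.1)]
print(cv2.minAreaRect(p[:,:2].astype(np.float32)))
from scipy.spatial.transform import Rotation as R
q=ctrl.get_obs()["eef_rot"];print(R.from_quat([q[1],q[2],q[3],q[0]]).as_matrix().round(3))
E
```

```text
L 612 [0.4685 0.1491 0.0183] [0.4687 0.1493 0.0292] area diam 0.0574
S 419 [ 0.4612 -0.0137  0.0183] [ 0.4615 -0.0138  0.024 ] area diam 0.0475
M 521 [ 0.4472 -0.2199  0.0185] [ 0.4476 -0.2199  0.0266] area diam 0.0529
j1 308 [0.6433 0.1278 0.0955] [0.6436 0.1276 0.0224] area diam 0.0379
j2 253 [0.6239 0.0302 0.0957] [0.6238 0.0307 0.0199] area diam 0.0344
j3 336 [ 0.604  -0.0678  0.0952] [ 0.604  -0.0674  0.0249] area diam 0.0396
{'K': array([[387.87548336,   0.        , 314.33187218],
       [  0.        , 387.87548336, 239.44508899],
       [  0.        ,   0.        ,   1.        ]]), 'mount': array([[-4.94323620e-04, -9.62060125e-01, -2.72837079e-01,
         6.93396719e-02],
       [ 9.99999771e-01, -3.49214215e-04, -5.80413906e-04,
         4.08352665e-04],
       [ 4.63114489e-04, -2.72837303e-01,  9.62060077e-01,
        -1.42616953e-01],
       [ 0.00000000e+00,  0.00000000e+00,  0.00000000e+00,
         1.00000000e+00]])}
((0.6239370107650757, 0.030433177947998047), (0.29029303789138794, 0.08713927119970322), 78.49490356445312)
[[-0.922  0.386 -0.   ]
 [ 0.386  0.922 -0.   ]
 [ 0.    -0.001 -1.   ]]
```

Rim diameters are about 45, 40 and 50 mm for j1, j2 and j3, so the plan is medium→1, small→2, large→3. I start with the large lid.

apply_moves(moves=[{"jaw": 0.9, "offset": [0, 0, 0], "rot": [0, 0, -7.57]}, {"jaw": 0.9, "offset": [0, 0, 0], "rot": [0, 0, -7.57]}, {"jaw": 0.9, "offset": [0, 0, 0], "rot": [0, 0, -7.57]}, {"jaw": 0.9, "offset": [-27, -42, 14], "rot": [0, 0, 0]}, {"jaw": 0.9, "offset": [-27, -42, 14], "rot": [0, 0, 0]}])

```text
time_s: 0.92
eef_pos: [0.2764, 0.4456, 0.203]
eef_rot: [0.0, -0.001, 1.0, 0.0]
wrist_force: [0.5, -0.2, 0.1]
opening: 0.9
grasp_force: 0.0
```

apply_moves(moves=[{"jaw": 0.9, "offset": [-27, -42, 14], "rot": [0, 0, 0]}, {"jaw": 0.9, "offset": [-27, -42, 14], "rot": [0, 0, 0]}, {"jaw": 0.9, "offset": [-27, -42, 14], "rot": [0, 0, 0]}, {"jaw": 0.9, "offset": [-27, -42, 14], "rot": [0, 0, 0]}, {"jaw": 0.9, "offset": [-27, -42, 14], "rot": [0, 0, 0]}])

```text
time_s: 1.55
eef_pos: [0.4119, 0.2349, 0.1331]
eef_rot: [0.0, 0.0, 1.0, 0.0]
wrist_force: [1.0, -0.5, -0.3]
opening: 0.901
grasp_force: 0.0
```

apply_moves(moves=[{"jaw": 0.9, "offset": [-29, -43, 16], "rot": [0, 0, 0]}, {"jaw": 0.9, "offset": [-29, -43, 16], "rot": [0, 0, 0]}, {"jaw": 0.9, "offset": [0, 0, 0], "rot": [0, 0, 0]}, {"jaw": 0.9, "offset": [0, 0, 0], "rot": [0, 0, 0]}, {"jaw": 0.9, "offset": [0, 0, 0], "rot": [0, 0, 0]}])

```text
time_s: 2.17
eef_pos: [0.4686, 0.1513, 0.1016]
eef_rot: [0.0, -0.001, 1.0, 0.0]
wrist_force: [0.3, 0.0, 0.2]
opening: 0.895
grasp_force: 0.0
```

```bash
cat > w.py <<'E'
import sys
from h import *
# wrist view: centre of flat-topped thing in z band near expected xy, in tool-relative mm
def look(x,y,lo,hi,R=.04,save=None):
    o=ctrl.get_obs(); img,w=cloud("wrist")
    if save: cv2.imwrite(save,img[...,::-1])
    p=w.reshape(-1,3); p=p[(p[:,2]>lo)&(p[:,2]<hi)&(np.hypot(p[:,0]-x,p[:,1]-y)<R)]
    print("t",round(o["time_s"],2),"tcp",np.round(o["eef_pos"],4),"F",np.round(o["wrist_force"],1),"open",round(o["opening"],3),"grip",round(o["grasp_force"],1))
    if len(p)>20: print("n",len(p),"mean",p.mean(0).round(4),"circ",np.round(circ(p),4),"mid",((p.max(0)+p.min(0))/2).round(4))
    return img,w,o
if __name__=="__main__":
    a=[float(v) for v in sys.argv[1:5]]; look(*a,save=sys.argv[5] if len(sys.argv)>5 else None)
E
python3 w.py .4687 .1493 .012 .03 pics/w1.png; python3 -c "
from h import *;print(np.round(ctrl.get_obs()['eef_rot'],4))"
```

```text
t 2.17 tcp [0.4686 0.1513 0.1016] F [0.3 0.  0.2] open 0.895 grip 0.0
n 6757 mean [0.4683 0.1514 0.0195] circ [0.4695 0.1514 0.029 ] mid [0.4694 0.1512 0.017 ]
[ 3.e-04 -7.e-04  1.e+00  1.e-04]
```

View pics/w1.png

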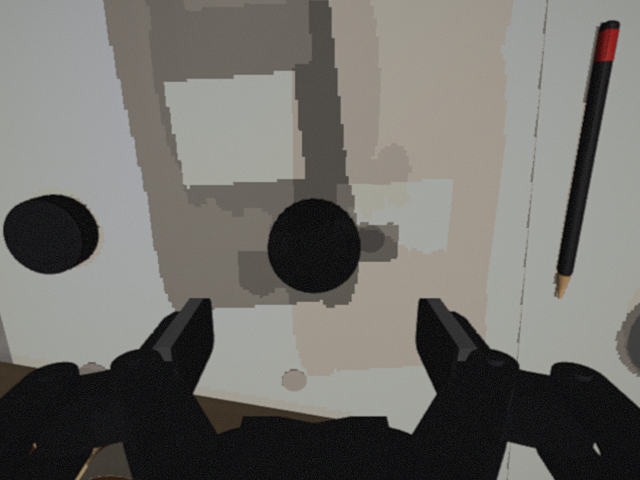

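The wrist view shows the large lid at (314,245), centred under the gripper. I go down and grip.

apply_moves(moves=[{"jaw": 0.9, "offset": [0, 0, 40], "rot": [0, 0, 0]}, {"jaw": 0.9, "offset": [0, 0, 35], "rot": [0, 0, 0]}, {"jaw": 0.9, "offset": [0, 0, 20], "rot": [0, 0, 0]}, {"jaw": 0.9, "offset": [0, 0, 0], "rot": [0, 0, 0]}, {"jaw": 0.5, "offset": [0, 0, 0], "rot": [0, 0, 0]}])

```text
time_s: 2.85
eef_pos: [0.4697, 0.1509, 0.0073]
eef_rot: [0.001, -0.0, 1.0, 0.0]
wrist_force: [0.4, 0.2, -0.1]
opening: 0.705
grasp_force: 0.0
```

apply_moves(moves=[{"jaw": 0.3, "offset": [0, 0, 0], "rot": [0, 0, 0]}, {"jaw": 0.3, "offset": [0, 0, 0], "rot": [0, 0, 0]}, {"jaw": 0.3, "offset": [0, 0, 0], "rot": [0, 0, 0]}, {"jaw": 0.3, "offset": [0, 0, 0], "rot": [0, 0, 0]}, {"jaw": 0.3, "offset": [0, 0, 0], "rot": [0, 0, 0]}])

```text
time_s: 3.48
eef_pos: [0.47, 0.1508, 0.0082]
eef_rot: [0.001, -0.0, 1.0, 0.0]
wrist_force: [-2.6, 1.5, 6.1]
opening: 0.633
grasp_force: 61.9
```

apply_moves(moves=[{"jaw": 0.3, "offset": [0, 0, -40], "rot": [0, 0, 0]}, {"jaw": 0.3, "offset": [0, 0, -50], "rot": [0, 0, 0]}, {"jaw": 0.3, "offset": [-25, -30, -40], "rot": [0, 0, 0]}, {"jaw": 0.3, "offset": [-35, -40, -20], "rot": [0, 0, 0]}, {"jaw": 0.3, "offset": [-35, -45, 0], "rot": [0, 0, 0]}])

```text
time_s: 4.1
eef_pos: [0.5671, 0.0344, 0.1609]
eef_rot: [0.004, -0.001, 1.0, -0.0]
wrist_force: [0.5, -0.2, -0.3]
opening: 0.632
grasp_force: 63.6
```

apply_moves(moves=[{"jaw": 0.3, "offset": [-35, -45, 0], "rot": [0, 0, 0]}, {"jaw": 0.3, "offset": [-35, -40, 0], "rot": [0, 0, 0]}, {"jaw": 0.3, "offset": [-20, -20, 0], "rot": [0, 0, 0]}, {"jaw": 0.3, "offset": [0, 0, 0], "rot": [0, 0, 0]}, {"jaw": 0.3, "offset": [0, 0, 0], "rot": [0, 0, 0]}])

```text
time_s: 4.72
eef_pos: [0.6536, -0.0692, 0.1569]
eef_rot: [0.0, 0.0, 1.0, 0.0]
wrist_force: [-0.5, 0.4, -0.9]
opening: 0.638
grasp_force: 63.6
```

```bash
python3 - <<'E'
from w import *
img,w,o=look(.604,-.0676,.09,.106,save="pics/w2.png")
T=o["eef_pos"]; z=w[...,2]
for x,y in ((.604,-.0676),(.6239,.0304),(.6438,.1284)):
    m=(z>.0955)&(z<.106)&(np.hypot(w[...,0]-x,w[...,1]-y)<.035); p=w[m]
    if len(p)>50: print(len(p),p.mean(0).round(4),np.round(circ(p),4))
m=(np.hypot(w[...,0]-T[0],w[...,1]-T[1])<.04)&(z>.15)&(z<.18); p=w[m]
print("held",len(p), len(p) and p.mean(0).round(4), len(p) and np.round(circ(p),4))
np.save("w2.npy",w)
E
```

```text
t 4.72 tcp [ 0.6536 -0.0692  0.1569] F [-0.5  0.4 -0.9] open 0.638 grip 63.6
n 5178 mean [ 0.6052 -0.0654  0.096 ] circ [ 0.605  -0.0655  0.0245] mid [ 0.605  -0.0656  0.0961]
2967 [ 0.6046 -0.0655  0.0985] [ 0.605  -0.0655  0.0245]
2631 [0.6242 0.0323 0.0982] [0.6243 0.0326 0.0202]
61 [0.6495 0.1092 0.0966] [0.6487 0.1101 0.0079]
held 19559 [ 0.6499 -0.0686  0.1678] [ 0.6471 -0.0692  0.0395]
```

View pics/w2.png

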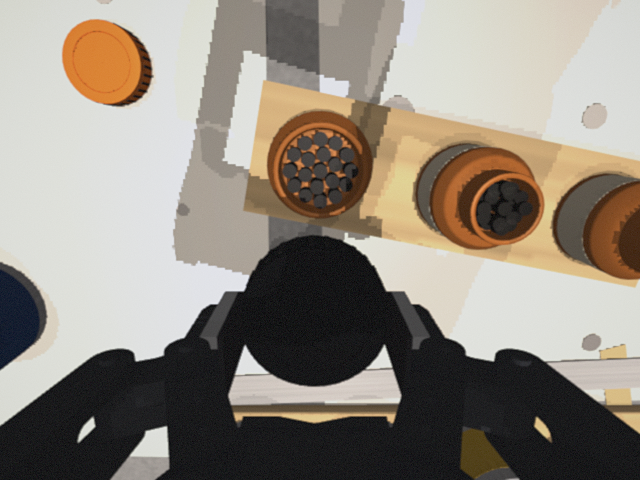

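Wrist view: large-necked jar at (320,163), smaller one at (505,208), and the held lid disc at about (314,310). I compute the lid's exact offset in the hand.

```bash
cat > held.py <<'E'
from w import *
def held(w,T,r):
    z=w[...,2]; zc=np.nanmedian(z[300:320,304:324])
    # top plane points, limited in y by lid radius
    m=(abs(z-zc)<.004)&(np.hypot(w[...,0]-T[0],w[...,1]-T[1])<r+.006)
    m=cv2.morphologyEx(m.astype(np.uint8),cv2.MORPH_OPEN,np.ones((9,9)))>0
    p=w[m]; A=np.c_[p[:,:2]-T[:2],np.ones(len(p))]; c=np.linalg.lstsq(A,p[:,2],rcond=None)[0]
    mx=p[abs(p[:,1]-T[1])<.006]
    print("top z-tcp %.4f"%(zc-T[2]),"tilt",c[:2].round(3),"x ends rel",np.percentile(mx[:,0],[.5,99.5])-T[0],"mean rel",(p.mean(0)-T)[:2].round(4),"circ",(np.array(circ(p))-[T[0],T[1],0]).round(4))
E
python3 - <<'E'
from held import *
held(np.load("w2.npy"),np.array([ 0.6536,-0.0692,0.1569]),.0285)
E
```

```text
top z-tcp 0.0108 tilt [ 0.001 -0.001] x ends rel [-0.02872463  0.02675705] mean rel [-0.002  0.001] circ [-0.0001  0.0008  0.0293]
```

apply_moves(moves=[{"jaw": 0.3, "offset": [25, 1.5, 0], "rot": [0, 0, 0]}, {"jaw": 0.3, "offset": [22.6, 1.4, 0], "rot": [0, 0, 0]}, {"jaw": 0.3, "offset": [0, 0, 25], "rot": [0, 0, 0]}, {"jaw": 0.3, "offset": [0, 0, 15], "rot": [0, 0, 0]}, {"jaw": 0.3, "offset": [0, 0, 0], "rot": [0, 0, 0]}])

```text
time_s: 5.4
eef_pos: [0.6052, -0.066, 0.115]
eef_rot: [-0.001, -0.0, 1.0, 0.0]
wrist_force: [-0.3, -0.3, -0.8]
opening: 0.632
grasp_force: 63.6
```

apply_moves(moves=[{"jaw": 0.3, "offset": [-0.6, 0, 3], "rot": [0, 0, 0]}, {"jaw": 0.3, "offset": [0, 0, 3], "rot": [0, 0, 0]}, {"jaw": 0.3, "offset": [0, 0, 3], "rot": [0, 0, 0]}, {"jaw": 0.3, "offset": [0, 0, 3], "rot": [0, 0, 0]}, {"jaw": 0.3, "offset": [0, 0, 0], "rot": [0, 0, 0]}])

```text
time_s: 6.02
eef_pos: [0.6066, -0.0668, 0.1038]
eef_rot: [-0.0, 0.0, 1.0, 0.0]
wrist_force: [-0.4, 0.8, -0.2]
opening: 0.631
grasp_force: 63.6
```

apply_moves(moves=[{"jaw": 0.3, "offset": [0, 0, 4], "rot": [0, 0, 0]}, {"jaw": 0.3, "offset": [0, 0, 4], "rot": [0, 0, 0]}, {"jaw": 0.3, "offset": [0, 0, 2], "rot": [0, 0, 0]}, {"jaw": 0.3, "offset": [0, 0, 0], "rot": [0, 0, 0]}, {"jaw": 0.3, "offset": [0, 0, 0], "rot": [0, 0, 0]}])

```text
time_s: 6.65
eef_pos: [0.6069, -0.0669, 0.0942]
eef_rot: [-0.0, 0.0, 1.0, 0.0]
wrist_force: [-0.4, 0.2, -0.3]
opening: 0.632
grasp_force: 63.6
```

apply_moves(moves=[{"jaw": 0.3, "offset": [0, 0, 1], "rot": [0, 0, 0]}, {"jaw": 0.8, "offset": [0, 0, 0], "rot": [0, 0, 0]}, {"jaw": 0.8, "offset": [0, 0, 0], "rot": [0, 0, 0]}, {"jaw": 0.8, "offset": [0, 0, 0], "rot": [0, 0, 0]}, {"jaw": 0.8, "offset": [0, 0, -20], "rot": [0, 0, 0]}])

```text
time_s: 7.28
eef_pos: [0.6056, -0.0665, 0.1123]
eef_rot: [-0.002, 0.0, 1.0, 0.001]
wrist_force: [0.6, 0.3, 0.7]
opening: 0.801
grasp_force: 0.0
```

apply_moves(moves=[{"jaw": 0.8, "offset": [0, 0, -40], "rot": [0, 0, 0]}, {"jaw": 0.8, "offset": [30, 10, -30], "rot": [0, 0, 0]}, {"jaw": 0.8, "offset": [45, 15, 0], "rot": [0, 0, 0]}, {"jaw": 0.8, "offset": [45, 15, 20], "rot": [0, 0, 0]}, {"jaw": 0.8, "offset": [25, 14, 35], "rot": [0, 0, 0]}])

```text
time_s: 7.9
eef_pos: [0.462, -0.0128, 0.1304]
eef_rot: [0.003, 0.0, 1.0, -0.001]
wrist_force: [0.9, -0.4, 0.2]
opening: 0.801
grasp_force: 0.0
```

apply_moves(moves=[{"jaw": 0.8, "offset": [0, 0, 0], "rot": [0, 0, 0]}, {"jaw": 0.8, "offset": [0, 0, 0], "rot": [0, 0, 0]}, {"jaw": 0.8, "offset": [0, 0, 0], "rot": [0, 0, 0]}, {"jaw": 0.8, "offset": [0, 0, 0], "rot": [0, 0, 0]}, {"jaw": 0.8, "offset": [0, 0, 0], "rot": [0, 0, 0]}])

```text
time_s: 8.52
eef_pos: [0.4625, -0.0131, 0.1286]
eef_rot: [0.0, 0.0, 1.0, -0.0]
wrist_force: [-0.4, -0.5, -1.3]
opening: 0.799
grasp_force: 0.0
```

```bash
python3 - <<'E'
from w import *
look(.4615,-.0125,.0165,.03)
img,w=cloud("top"); z=w[...,2]
m=(z>.09)&(np.hypot(w[...,0]-.604,w[...,1]+.0676)<.04); p=w[m]; print("j3 lid",np.median(p,0).round(4),np.round(circ(p),4))
E
```

```text
t 8.53 tcp [ 0.4625 -0.0131  0.1286] F [-0.4 -0.5 -1.3] open 0.799 grip 0.0
n 3703 mean [ 0.4613 -0.0118  0.0194] circ [ 0.4621 -0.0116  0.0238] mid [ 0.4619 -0.012   0.0192]
j3 lid [ 0.6041 -0.0681  0.1023] [ 0.6045 -0.068   0.029 ]
```

apply_moves(moves=[{"jaw": 0.8, "offset": [1.5, 0.6, 50], "rot": [0, 0, 0]}, {"jaw": 0.8, "offset": [0, 0, 45], "rot": [0, 0, 0]}, {"jaw": 0.8, "offset": [0, 0, 25], "rot": [0, 0, 0]}, {"jaw": 0.8, "offset": [0, 0, 0], "rot": [0, 0, 0]}, {"jaw": 0.5, "offset": [0, 0, 0], "rot": [0, 0, 0]}])

```text
time_s: 9.25
eef_pos: [0.4613, -0.0125, 0.0092]
eef_rot: [0.001, 0.0, 1.0, -0.0]
wrist_force: [-0.6, 0.2, 1.0]
opening: 0.606
grasp_force: 0.0
```

apply_moves(moves=[{"jaw": 0.2, "offset": [0, 0, 0], "rot": [0, 0, 0]}, {"jaw": 0.2, "offset": [0, 0, 0], "rot": [0, 0, 0]}, {"jaw": 0.2, "offset": [0, 0, 0], "rot": [0, 0, 0]}, {"jaw": 0.2, "offset": [0, 0, 0], "rot": [0, 0, 0]}, {"jaw": 0.2, "offset": [0, 0, 0], "rot": [0, 0, 0]}])

```text
time_s: 9.88
eef_pos: [0.4618, -0.0126, 0.0101]
eef_rot: [0.001, 0.0, 1.0, -0.0]
wrist_force: [-1.4, 1.0, 6.4]
opening: 0.516
grasp_force: 60.8
```

apply_moves(moves=[{"jaw": 0.2, "offset": [0, 0, -45], "rot": [0, 0, 0]}, {"jaw": 0.2, "offset": [0, 0, -55], "rot": [0, 0, 0]}, {"jaw": 0.2, "offset": [-25, 4, -40], "rot": [0, 0, 0]}, {"jaw": 0.2, "offset": [-45, 10, -10], "rot": [0, 0, 0]}, {"jaw": 0.2, "offset": [-50, 10, 0], "rot": [0, 0, 0]}])

```text
time_s: 10.5
eef_pos: [0.5833, 0.0117, 0.1619]
eef_rot: [0.003, 0.0, 1.0, -0.001]
wrist_force: [0.3, -0.9, 0.4]
opening: 0.517
grasp_force: 61.3
```

apply_moves(moves=[{"jaw": 0.2, "offset": [-50, 10, 0], "rot": [0, 0, 0]}, {"jaw": 0.2, "offset": [-42, 10, 0], "rot": [0, 0, 0]}, {"jaw": 0.2, "offset": [0, 0, 0], "rot": [0, 0, 0]}, {"jaw": 0.2, "offset": [0, 0, 0], "rot": [0, 0, 0]}, {"jaw": 0.2, "offset": [0, 0, 0], "rot": [0, 0, 0]}])

```text
time_s: 11.12
eef_pos: [0.6717, 0.0314, 0.1589]
eef_rot: [0.0, 0.0, 1.0, -0.0]
wrist_force: [1.0, -0.2, 0.3]
opening: 0.511
grasp_force: 61.3
```

```bash
cat > chk.py <<'E'
from held import *
r=float(sys.argv[1])
o=ctrl.get_obs(); img,w=cloud("wrist"); z=w[...,2]; T=np.array(o["eef_pos"]); print("tcp",T.round(4))
for n,x,y in ((3,.605,-.0655),(2,.6243,.0325),(1,.644,.13)):
    p=w[(z>.0955)&(z<.108)&(np.hypot(w[...,0]-x,w[...,1]-y)<.035)]
    if len(p)>50: print(n,len(p),p.mean(0).round(4),np.round(circ(p),4))
held(w,T,r)
E
python3 chk.py .0235
```

```text
tcp [0.6717 0.0314 0.1589]
3 11353 [ 0.6053 -0.0651  0.1034] [ 0.606  -0.0661  0.0293]
2 2341 [0.6249 0.032  0.0985] [0.625  0.0321 0.0196]
1 2926 [0.6442 0.13   0.0983] [0.6452 0.1297 0.0225]
top z-tcp 0.0091 tilt [ 0.002 -0.   ] x ends rel [-0.02263228  0.02306075] mean rel [-0.001   0.0005] circ [0.0007 0.0001 0.0243]
```

apply_moves(moves=[{"jaw": 0.2, "offset": [25, 0, 0], "rot": [0, 0, 0]}, {"jaw": 0.2, "offset": [21.6, 0.2, 0], "rot": [0, 0, 0]}, {"jaw": 0.2, "offset": [0, 0, 25], "rot": [0, 0, 0]}, {"jaw": 0.2, "offset": [0, 0, 17], "rot": [0, 0, 0]}, {"jaw": 0.2, "offset": [0, 0, 0], "rot": [0, 0, 0]}])

```text
time_s: 11.8
eef_pos: [0.6245, 0.0319, 0.1147]
eef_rot: [-0.002, 0.0, 1.0, 0.0]
wrist_force: [-0.3, 0.6, -0.5]
opening: 0.515
grasp_force: 61.3
```

apply_moves(moves=[{"jaw": 0.2, "offset": [0, 0, 0], "rot": [0, 0, 0]}, {"jaw": 0.2, "offset": [0, 0, 0], "rot": [0, 0, 0]}, {"jaw": 0.2, "offset": [0, 0, 0], "rot": [0, 0, 0]}, {"jaw": 0.2, "offset": [0, 0, 0], "rot": [0, 0, 0]}, {"jaw": 0.2, "offset": [0, 0, 0], "rot": [0, 0, 0]}])

```text
time_s: 12.42
eef_pos: [0.626, 0.0319, 0.1164]
eef_rot: [0.0, 0.0, 1.0, -0.0]
wrist_force: [0.0, -0.3, -0.0]
opening: 0.516
grasp_force: 61.3
```

Settled at x 0.626, so I correct by −1.2 mm and lower.

apply_moves(moves=[{"jaw": 0.2, "offset": [1.1, -0.2, 3], "rot": [0, 0, 0]}, {"jaw": 0.2, "offset": [0, 0, 3], "rot": [0, 0, 0]}, {"jaw": 0.2, "offset": [0, 0, 3], "rot": [0, 0, 0]}, {"jaw": 0.2, "offset": [0, 0, 2], "rot": [0, 0, 0]}, {"jaw": 0.2, "offset": [0, 0, 0], "rot": [0, 0, 0]}])

```text
time_s: 13.05
eef_pos: [0.6246, 0.0317, 0.105]
eef_rot: [-0.0, 0.0, 1.0, 0.0]
wrist_force: [-0.1, -0.6, -0.8]
opening: 0.51
grasp_force: 61.3
```

apply_moves(moves=[{"jaw": 0.2, "offset": [0, 0, 4], "rot": [0, 0, 0]}, {"jaw": 0.2, "offset": [0, 0, 4], "rot": [0, 0, 0]}, {"jaw": 0.2, "offset": [0, 0, 1.5], "rot": [0, 0, 0]}, {"jaw": 0.2, "offset": [0, 0, 0], "rot": [0, 0, 0]}, {"jaw": 0.2, "offset": [0, 0, 0], "rot": [0, 0, 0]}])

```text
time_s: 13.68
eef_pos: [0.6249, 0.0316, 0.0959]
eef_rot: [0.0, 0.0, 1.0, -0.0]
wrist_force: [0.7, 0.4, -0.2]
opening: 0.513
grasp_force: 61.3
```

apply_moves(moves=[{"jaw": 0.2, "offset": [0, 0, 1], "rot": [0, 0, 0]}, {"jaw": 0.75, "offset": [0, 0, 0], "rot": [0, 0, 0]}, {"jaw": 0.75, "offset": [0, 0, 0], "rot": [0, 0, 0]}, {"jaw": 0.75, "offset": [0, 0, 0], "rot": [0, 0, 0]}, {"jaw": 0.75, "offset": [0, 0, -20], "rot": [0, 0, 0]}])

```text
time_s: 14.3
eef_pos: [0.6233, 0.0318, 0.1137]
eef_rot: [-0.002, 0.0, 1.0, 0.0]
wrist_force: [-0.3, 0.0, 0.1]
opening: 0.749
grasp_force: 0.0
```

apply_moves(moves=[{"jaw": 0.75, "offset": [0, 0, -45], "rot": [0, 0, 0]}, {"jaw": 0.75, "offset": [30, -40, -20], "rot": [0, 0, 0]}, {"jaw": 0.75, "offset": [35, -48, 0], "rot": [0, 0, 0]}, {"jaw": 0.75, "offset": [35, -48, 0], "rot": [0, 0, 0]}, {"jaw": 0.75, "offset": [35, -48, 10], "rot": [0, 0, 0]}])

```text
time_s: 14.92
eef_pos: [0.4897, -0.1542, 0.1724]
eef_rot: [0.002, -0.0, 1.0, -0.001]
wrist_force: [-0.4, -0.6, 0.4]
opening: 0.749
grasp_force: 0.0
```

apply_moves(moves=[{"jaw": 0.75, "offset": [30, -40, 20], "rot": [0, 0, 0]}, {"jaw": 0.75, "offset": [13, -26, 25], "rot": [0, 0, 0]}, {"jaw": 0.75, "offset": [0, 0, 0], "rot": [0, 0, 0]}, {"jaw": 0.75, "offset": [0, 0, 0], "rot": [0, 0, 0]}, {"jaw": 0.75, "offset": [0, 0, 0], "rot": [0, 0, 0]}])

```text
time_s: 15.55
eef_pos: [0.4479, -0.2179, 0.1261]
eef_rot: [0.001, -0.001, 1.0, -0.001]
wrist_force: [-0.2, 0.7, 0.0]
opening: 0.745
grasp_force: 0.0
```

```bash
python3 - <<'E'
from w import *
look(.447,-.2183,.0165,.03,save="pics/w3.png")
img,w=cloud("top"); z=w[...,2]
for x,y in ((.604,-.0676),(.6239,.0304)):
  m=(z>.09)&(np.hypot(w[...,0]-x,w[...,1]-y)<.04); p=w[m]; print("lid",np.median(p,0).round(4),np.round(circ(p),4))
E
```

```text
t 15.55 tcp [ 0.4479 -0.2179  0.1261] F [-0.2  0.7  0. ] open 0.745 grip 0.0
n 4596 mean [ 0.4475 -0.2186  0.0194] circ [ 0.4484 -0.2186  0.0262] mid [ 0.4482 -0.2187  0.0193]
lid [ 0.604  -0.0681  0.1021] [ 0.6049 -0.0681  0.0291]
lid [0.6237 0.0304 0.1022] [0.6242 0.0302 0.0242]
```

View pics/w3.png

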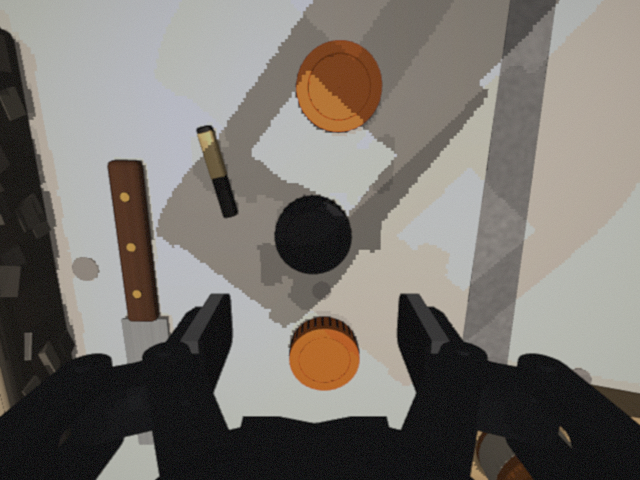

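Black lid at (313,235). The crayon's near end at (231,214) is clear of the finger's path, and the first two lids sit home. I descend.

apply_moves(moves=[{"jaw": 0.75, "offset": [0.5, -1, 50], "rot": [0, 0, 0]}, {"jaw": 0.75, "offset": [0, 0, 43], "rot": [0, 0, 0]}, {"jaw": 0.75, "offset": [0, 0, 24], "rot": [0, 0, 0]}, {"jaw": 0.75, "offset": [0, 0, 0], "rot": [0, 0, 0]}, {"jaw": 0.5, "offset": [0, 0, 0], "rot": [0, 0, 0]}])

```text
time_s: 16.27
eef_pos: [0.447, -0.2193, 0.0091]
eef_rot: [0.0, -0.0, 1.0, -0.0]
wrist_force: [-1.2, 1.2, 3.0]
opening: 0.581
grasp_force: 61.6
```

apply_moves(moves=[{"jaw": 0.25, "offset": [0, 0, 0], "rot": [0, 0, 0]}, {"jaw": 0.25, "offset": [0, 0, 0], "rot": [0, 0, 0]}, {"jaw": 0.25, "offset": [0, 0, 0], "rot": [0, 0, 0]}, {"jaw": 0.25, "offset": [0, 0, 0], "rot": [0, 0, 0]}, {"jaw": 0.25, "offset": [0, 0, 0], "rot": [0, 0, 0]}])

```text
time_s: 16.9
eef_pos: [0.4474, -0.22, 0.0092]
eef_rot: [0.001, 0.0, 1.0, -0.001]
wrist_force: [0.4, 1.5, 6.9]
opening: 0.578
grasp_force: 62.6
```

apply_moves(moves=[{"jaw": 0.25, "offset": [0, 0, -45], "rot": [0, 0, 0]}, {"jaw": 0.25, "offset": [0, 0, -55], "rot": [0, 0, 0]}, {"jaw": 0.25, "offset": [-18, 25, -45], "rot": [0, 0, 0]}, {"jaw": 0.25, "offset": [-32, 44, -6], "rot": [0, 0, 0]}, {"jaw": 0.25, "offset": [-32, 46, 0], "rot": [0, 0, 0]}])

```text
time_s: 17.52
eef_pos: [0.5299, -0.1039, 0.1608]
eef_rot: [0.002, 0.001, 1.0, -0.001]
wrist_force: [0.5, -0.7, -0.8]
opening: 0.577
grasp_force: 62.3
```

apply_moves(moves=[{"jaw": 0.25, "offset": [-32, 46, 0], "rot": [0, 0, 0]}, {"jaw": 0.25, "offset": [-32, 46, 0], "rot": [0, 0, 0]}, {"jaw": 0.25, "offset": [-32, 46, 0], "rot": [0, 0, 0]}, {"jaw": 0.25, "offset": [-32, 46, 0], "rot": [0, 0, 0]}, {"jaw": 0.25, "offset": [-32, 46, 0], "rot": [0, 0, 0]}])

```text
time_s: 18.15
eef_pos: [0.6891, 0.1272, 0.159]
eef_rot: [0.0, 0.0, 1.0, -0.0]
wrist_force: [0.9, -0.6, -0.3]
opening: 0.572
grasp_force: 62.3
```

apply_moves(moves=[{"jaw": 0.25, "offset": [0, 4, 0], "rot": [0, 0, 0]}, {"jaw": 0.25, "offset": [0, 0, 0], "rot": [0, 0, 0]}, {"jaw": 0.25, "offset": [0, 0, 0], "rot": [0, 0, 0]}, {"jaw": 0.25, "offset": [0, 0, 0], "rot": [0, 0, 0]}, {"jaw": 0.25, "offset": [0, 0, 0], "rot": [0, 0, 0]}])

```text
time_s: 18.77
eef_pos: [0.6883, 0.1287, 0.1591]
eef_rot: [0.0, 0.001, 1.0, -0.0]
wrist_force: [0.3, 0.0, -0.6]
opening: 0.579
grasp_force: 62.3
```

```bash
python3 chk.py .026
```

```text
tcp [0.6883 0.1287 0.1591]
2 7731 [0.6248 0.0337 0.1033] [0.6256 0.0327 0.0242]
1 2604 [0.6445 0.1304 0.0985] [0.6447 0.1304 0.0221]
top z-tcp 0.0097 tilt [0.007 0.002] x ends rel [-0.02422859  0.02686243] mean rel [0.0001 0.0005] circ [0.0015 0.0009 0.0269]
```

apply_moves(moves=[{"jaw": 0.25, "offset": [25, 0.5, 0], "rot": [0, 0, 0]}, {"jaw": 0.25, "offset": [20, 0.5, 0], "rot": [0, 0, 0]}, {"jaw": 0.25, "offset": [0, 0, 25], "rot": [0, 0, 0]}, {"jaw": 0.25, "offset": [0, 0, 17], "rot": [0, 0, 0]}, {"jaw": 0.25, "offset": [0, 0, 0], "rot": [0, 0, 0]}])

```text
time_s: 19.45
eef_pos: [0.6421, 0.1305, 0.1148]
eef_rot: [-0.002, 0.0, 1.0, -0.0]
wrist_force: [0.3, -0.0, -0.4]
opening: 0.575
grasp_force: 62.3
```

apply_moves(moves=[{"jaw": 0.25, "offset": [0, 0, 0], "rot": [0, 0, 0]}, {"jaw": 0.25, "offset": [0, 0, 0], "rot": [0, 0, 0]}, {"jaw": 0.25, "offset": [0, 0, 0], "rot": [0, 0, 0]}, {"jaw": 0.25, "offset": [0, 0, 0], "rot": [0, 0, 0]}, {"jaw": 0.25, "offset": [0, 0, 0], "rot": [0, 0, 0]}])

```text
time_s: 20.08
eef_pos: [0.6434, 0.1307, 0.1169]
eef_rot: [0.0, 0.0, 1.0, -0.0]
wrist_force: [-0.2, -0.2, -0.6]
opening: 0.582
grasp_force: 62.3
```

apply_moves(moves=[{"jaw": 0.25, "offset": [0, -0.9, 3], "rot": [0, 0, 0]}, {"jaw": 0.25, "offset": [0, 0, 3], "rot": [0, 0, 0]}, {"jaw": 0.25, "offset": [0, 0, 3], "rot": [0, 0, 0]}, {"jaw": 0.25, "offset": [0, 0, 2.5], "rot": [0, 0, 0]}, {"jaw": 0.25, "offset": [0, 0, 0], "rot": [0, 0, 0]}])

```text
time_s: 20.7
eef_pos: [0.6431, 0.1298, 0.1049]
eef_rot: [-0.0, 0.0, 1.0, -0.0]
wrist_force: [0.6, -0.2, -0.1]
opening: 0.58
grasp_force: 62.3
```

Free of force below rim level, so I go down the rest.

apply_moves(moves=[{"jaw": 0.25, "offset": [0, 0, 4], "rot": [0, 0, 0]}, {"jaw": 0.25, "offset": [0, 0, 4], "rot": [0, 0, 0]}, {"jaw": 0.25, "offset": [0, 0, 2], "rot": [0, 0, 0]}, {"jaw": 0.25, "offset": [0, 0, 0], "rot": [0, 0, 0]}, {"jaw": 0.25, "offset": [0, 0, 0], "rot": [0, 0, 0]}])

```text
time_s: 21.32
eef_pos: [0.6434, 0.1298, 0.0954]
eef_rot: [0.0, 0.0, 1.0, -0.0]
wrist_force: [0.1, 0.1, 0.1]
opening: 0.576
grasp_force: 62.3
```

apply_moves(moves=[{"jaw": 0.25, "offset": [0, 0, 0.5], "rot": [0, 0, 0]}, {"jaw": 0.8, "offset": [0, 0, 0], "rot": [0, 0, 0]}, {"jaw": 0.8, "offset": [0, 0, 0], "rot": [0, 0, 0]}, {"jaw": 0.8, "offset": [0, 0, 0], "rot": [0, 0, 0]}, {"jaw": 0.8, "offset": [0, 0, -20], "rot": [0, 0, 0]}])

```text
time_s: 21.95
eef_pos: [0.6418, 0.1297, 0.1136]
eef_rot: [-0.002, 0.0, 1.0, -0.0]
wrist_force: [-0.4, 0.3, 0.1]
opening: 0.798
grasp_force: 0.0
```

apply_moves(moves=[{"jaw": 0.8, "offset": [0, 0, -45], "rot": [0, 0, 0]}, {"jaw": 0.8, "offset": [0, 0, -45], "rot": [0, 0, 0]}, {"jaw": 0.8, "offset": [30, 0, 0], "rot": [0, 0, 0]}, {"jaw": 0.8, "offset": [30, 0, 0], "rot": [0, 0, 0]}, {"jaw": 0.8, "offset": [0, 0, 0], "rot": [0, 0, 0]}])

```text
time_s: 22.58
eef_pos: [0.5823, 0.1301, 0.2065]
eef_rot: [0.001, -0.0, 1.0, 0.0]
wrist_force: [-0.0, 0.1, 0.2]
opening: 0.802
grasp_force: 0.0
```

```bash
python3 - <<'E'
from w import *
for c in ("top","scene"):
  img,w=cloud(c); z=w[...,2]
  for x,y in ((.604,-.0676),(.6239,.0304),(.6438,.1284)):
    m=(z>.098)&(z<.125)&(np.hypot(w[...,0]-x,w[...,1]-y)<.04); p=w[m]
    print(c,len(p))
    if len(p)>30:
        A=np.c_[p[:,:2]-p[:,:2].mean(0),np.ones(len(p))]; print(np.median(p,0).round(4),np.round(circ(p),4),"slope",np.linalg.lstsq(A,p[:,2],rcond=None)[0][:2].round(3))
  if c=="scene": cv2.imwrite("pics/end.png",cv2.resize(img[180:350,200:380,::-1],None,fx=3,fy=3))
E
```

```text
top 671
[ 0.6046 -0.0682  0.1023] [ 0.6051 -0.068   0.0288] slope [ 0.001 -0.001]
top 454
[0.6242 0.0304 0.1023] [0.624  0.0308 0.0242] slope [0.003 0.019]
top 0
scene 514
[ 0.6082 -0.0648  0.1034] [ 0.6078 -0.0652  0.0297] slope [-0.006 -0.011]
scene 403
[0.628  0.0325 0.103 ] [0.6274 0.0316 0.0253] slope [-0.012 -0.008]
scene 550
[0.6474 0.131  0.1033] [0.6468 0.1302 0.0274] slope [-0.012 -0.004]
```

View pics/end.png

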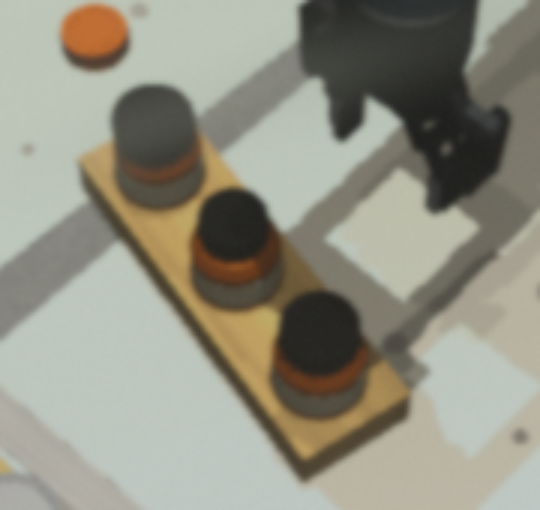

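All three lids are level at the home height, at crop pixels (152,125), (234,225) and (320,335), and the arm is clear. I hand in.

```bash
python3 -c "
from bench import ctrl
print(ctrl.hand_in())"
```

```text
the job is handed in; nothing more can be done
None
```

All three jars are closed and the job is handed in (no verdict came back): medium lid on the left jar, small on the middle, large on the right, all level and fully home on the last camera check, with none of the other bench items touched.

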